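Hold the spring clip gaping around the session card

ROBOT

A 7-joint arm with a two-finger parallel gripper is mounted at the origin on the work surface. World frame = base frame: x ahead of the robot, y to its left, z up, the work surface at z = 0. Lengths are in m, angles in rad, forces in N, time in s.
With the tool pointing down it reaches from about 0.4 to 0.875 m from the base axis. Payload 6.5 kg.
Tool frame: the origin (TCP) lies where the fingers leave the gripper's body, on its centre line; the fingertips stand 64 mm ahead of it and the grasp point (between the pads) lies 45 mm ahead of it; z points along the fingers, y is the line along which they close (so a half turn about z gives the same grasp; the last joint's range is limited). The gripper opens to 88 mm and grips with 3 to 60 N. Pads are 18 mm wide; open, the fingers measure 123 mm over their backs; the gripper's body (75 mm by 187 mm) begins 45 mm behind the grasp point.
Start: joints at [1.18, 0.536, -0.004, 1.538, 0.003, 1.067, -0.071], TCP at [0.207, -0.616, 0.303] pointing down, gripper open.
Joint ranges: [-2.7, 2.7], [-0.37, 2.16], [-1.27, 1.26], [0.24, 2.4], [-1.31, 4.45], [0.19, 1.91], [-2.76, 2.76]. Speed limits (rad/s): [2.39, 2.39, 3.14, 3.14, 3.14, 3.14, 3.14].

INTERFACE

Orientations are given as a unit quaternion [x, y, z, w].
In Python, from cell import manip gives the robot as it stands.
- The arm moves only by the tool move_arm, never from a script. Its argument "steps" is a list of rows, each a list of 5 numbers: the closure, from 0 (fully open) to 1 (shut), then the shift along the tool's x, y, z in cm, then the turn about the tool's z in rad. In form: [[hand, x, y, z, yaw], ...]. A call has 1 to 12 rows; each row shifts and turns the commanded pose from where the row before left it, along the tool's axes as they then stand; what a row does not reach is not made up. A row lasts 1/8 s, in which the tool goes at most 62.5 mm and 10.7 degrees, less where a joint would pass 70% of its speed; a pose out of reach is approached as far as the arm can. A call is refused whole if a number of a shift passes 6.25 or a number of a turn 0.188, either way. A call with a gripper value outside its range is refused whole. The fingers move at their own pace and stop on an object; the grip force is fixed at half the most. Time passes only in rows, so rows that do not move let the fingers close. It gives the time, the measured TCP pose, the force, the opening and the grip force at its end, in the units of the state.
- manip.get_state(): the state, without advancing time (a new reading comes with each control period).
- manip.snapshot(name): name is "scene" or "top"; returns a dict with "image" (420x560x3 uint8, red, green, blue), "depth" (420x560 float32, m along the optical axis (not along the pixel's ray), 0 where there is no reading), "fx", "fy", "cx", "cy" (pixels), "k1" (the pictures are not rectified: a ray, as slopes to the right and down, at radius r is drawn at 1 + k1 r^2 times it, then the intrinsics apply), "pose" (4x4, takes a point from camera to world coordinates). Camera axes: x right, y down, z forward; pixel columns grow to the right and rows downward; lengths in m; the calibration is good to about 2 mm. A picture is of the moment at which its call begins.
- manip.close_job(): hands the job in; it is judged then, once.
The state is a dict: "time_s": time; "q": joint angles; "joint_vel": joint speeds; "tau": joint torques, N m; "tool_pos": TCP position; "ee_rot": TCP orientation; "contact_force": force on the tool from outside, world axes, zero at the start; "moment": the same for the moment, N m; "grip_width": finger opening in m; "gripper_force": force on a finger pad.
Only numpy, scipy, OpenCV 4.12 (cv2) and the standard library are available. Lean on these libraries where they do the work, as an engineer would, in place of code of your own. Each camera call takes 0.05 s, during which the arm holds its last target. There are 200 camera calls.

TASK

Take the orange spring clip by its tails, squeeze it wide open, lift it level and bring its gaping jaws around the red-banded upright edge of the green card, the jaws' whole breadth on the card and clear of the cork. Ease it on gently, without shoving or tipping the block, until you feel the edge stop in the clip's throat. Finish there still holding the clip wide open, so that I can slip a second card in, and leave the pot and the mallet where they are.

Things in the scene. Friction and masses are not known exactly. Their poses are not given: they have to be found in the camera images.
- clip_grip (a point): Midway between the clip's two tails, 38 mm behind the hinge axis, 20 mm above its underside: pinch here. x points forward to the jaws, y left across the tails (close the fingers along y), z up. Shut, the tails flare: 43 mm over the outsides here, 53 mm at their ends (57 mm behind the hinge). Squeezed home against a stop they are parallel, 31 mm over the outsides.
- clip_throat (a point): Middle of the throat: the flat front face (18 mm wide, 40 tall) of the clip's black spine, which stops the card's edge. 46 mm ahead of clip_grip along x, same height and axes. The jaws run 49 mm farther forward, red ribs at the tips; shut, the tips touch; wide open they form a parallel channel 24 mm wide centred on this point.
- clip_left (a joint): Opening of the clip, rad per plate (both plates move together): 0 shut, 0.20 wide open at its stop. Spring: about 5 N on each tail starts it, 10 N holds it wide open; a grip of 20 to 40 N is fine.
- clip: Loose spring clip, 0.11 kg, lying on its side: two straight orange plates 114 mm long, 3.5 thick, 40 tall, yellow inside the tails, hinged like a clothes peg about an upright axis at mid-length on a black spine 16 x 18 x 40 mm. Origin on the hinge axis at the underside; axes as clip_grip.
- card_edge (a point): Middle of the red-banded upright edge, the one towards the robot, of the green card: stiff board 130 mm long, 4 thick. x points level from this edge into the card (the way the clip must point and travel), y square to its face, z up. 77.5 mm above the bench; the card shows from 30 mm (cork top) to 125 mm.
- stand: Loose weighted cork block, 160 x 100 x 30 mm, about 1.3 kg, in which the card stands; it slides at 8 N or more. Origin under its middle; axes as card_edge, which is 65 mm from here in -x. The cork reaches 15 mm beyond the card's edge.
- pot: Blue ceramic pot, 90 mm across, 75 mm tall, on the lazy Susan (220 mm across, 30 mm tall) at the back; leave alone. Origin under its middle.
- mallet: Wooden meditation mallet lying on the bench, 250 mm long, 44 mm thick; leave alone. Origin below it, near its middle; x along it to the head.
There are look-alikes about, which are no part of the job. There is more than one size of the stand; the one meant has the size given above. There is more than one size of the clip; the one meant has the size given above.

How it is judged:
On the way, in this order (a step that is already met when the one before it is completed fails the run):
1. the clip is squeezed wide open in the fingers and lifted off the bench, not yet at the card (value of joint clip_left above 0.15 rad and contact force between the fingers and clip above 2 N and height (world z) of clip_throat above 0.035 m and contact force between clip and stand below 0.1 N), for 0.2 s.
2. with the jaws gaping around it, the card's edge is felt to stop in the throat (value of joint clip_left above 0.15 rad and contact force between the fingers and clip above 2 N and contact force between clip and stand above 0.5 N and x of card_edge in the frame of clip_throat between -0.004 and 0.005 m and y of card_edge in the frame of clip_throat between -0.0095 and 0.0095 m and z of card_edge in the frame of clip_throat between -0.027 and 0.027 m and angle between the x axis of clip_throat and the x axis of card_edge, either way round below 0.2 rad and angle between clip_throat's own z axis and vertical below 0.2 rad).
At the end, for the whole second after the job is handed in: Fingers hold the clip open past 0.15 rad; banded edge within 5 mm of the throat and 9.5 mm of the channel's middle; clip in line with the card and level to 0.2 rad, within 27 mm of card mid-height; clip and block still, block upright and moved under 20 mm (value of joint clip_left above 0.15 rad and contact force between the fingers and clip above 2 N and x of card_edge in the frame of clip_throat between -0.004 and 0.005 m and y of card_edge in the frame of clip_throat between -0.0095 and 0.0095 m and z of card_edge in the frame of clip_throat between -0.027 and 0.027 m and angle between the x axis of clip_throat and the x axis of card_edge, either way round below 0.2 rad and angle between clip_throat's own z axis and vertical below 0.2 rad and linear speed of each of clip, stand below 0.02 m/s and angle between stand's own z axis and vertical below 0.06 rad and distance of stand from where it was at the start of the episode below 0.02 m); the arm keeps its last pose, push and grip.
It fails at once if the cork block is shoved more than 20 mm (distance of stand from where it was at the start of the episode above 0.02 m).
It fails at once if the cork block is tipped (angle between stand's own z axis and vertical above 0.12 rad).
It fails at once if the clip is pushed hard against the card or block (over 25 N) (contact force between clip and stand above 25 N).
It fails at once if the pot or the mallet is moved more than 30 mm (distance of any of pot, mallet from where it was at the start of the episode above 0.03 m).
It also fails if it takes over 45 s, if anything falls off the work surface, if the arm or the gripper's body presses on something with over 40 N, if the wrist force passes 120 N, or if a joint passes its speed limit or range.

## Working session

There is one attempt and no reset: what is moved stays moved. The work goes in short steps, Python scripts to look and compute and a tool call to move; the robot and the scene stay as the last step left them, time stands still between calls to the robot, and variables do not carry over. Pictures are saved under pics/ and viewed, at most 10 in all, crops included, and the job is handed in when it is done.

Besides the shell and the picture viewer there is one more tool, called after "Call:" by a JSON object that holds its "method" and its "body", one argument or row to a line. move_arm: Moves the arm, as the interface text tells. Its arguments: {"type":"object","properties":{"steps":{"type":"array","items":{"type":"array","items":{"type":"number"}}}},"required":["steps"]}

```bash
mkdir -p pics
cat > h.py <<'E'
import numpy as np,cv2,pickle
from cell import manip
def snap(n,f):
    s=manip.snapshot(n);pickle.dump(s,open(f'pics/{f}.pkl','wb'));cv2.imwrite(f'pics/{f}.png',cv2.cvtColor(s['image'],cv2.COLOR_RGB2BGR));return s
def rays(s,uv):
    uv=np.asarray(uv,float).reshape(-1,1,2);K=np.array([[s['fx'],0,s['cx']],[0,s['fy'],s['cy']],[0,0,1]])
    p=cv2.undistortPoints(uv,K,np.array([s['k1'],0,0,0.]))[:,0];return np.c_[p,np.ones(len(p))]
def pts(s,uv):
    uv=np.asarray(uv).astype(int).reshape(-1,2);d=s['depth'][uv[:,1],uv[:,0]];P=rays(s,uv)*d[:,None];P=P[d>0]
    return P@s['pose'][:3,:3].T+s['pose'][:3,3]
def plane(s,uv,z):
    r=rays(s,uv)@s['pose'][:3,:3].T;o=s['pose'][:3,3];return o+r*((z-o[2])/r[:,2])[:,None]
E
python3 -c "
from h import *
np.set_printoptions(precision=4,suppress=True)
for n in ('scene','top'):
    s=snap(n,n+'0');print(n,s['pose'],s['fx'],s['k1'])
a=[cv2.imread(f'pics/{n}0.png') for n in ('scene','top')]
print(manip.get_state())"
```

```text
scene [[ 0.7806  0.3661 -0.5066  1.0694]
 [ 0.6247 -0.4322  0.6503 -0.5109]
 [ 0.0191 -0.8241 -0.5661  0.5699]
 [ 0.      0.      0.      1.    ]] 390.73606354762575 0.026598281129734395
top [[-0.0061 -0.9862  0.1652  0.4426]
 [-1.      0.0067  0.0027  0.0618]
 [-0.0037 -0.1652 -0.9863  1.2186]
 [ 0.      0.      0.      1.    ]] 543.5355976610616 -0.10931234419580717
{'time_s': 0.1, 'q': array([ 1.1798,  0.5371, -0.0045,  1.5387,  0.0026,  1.0673, -0.0712]), 'joint_vel': array([ 0.0009, -0.0016, -0.0012, -0.0026,  0.0008, -0.0013, -0.0006]), 'tau': array([  0.003 , -57.2083,   0.9944, -25.2235,  -0.0561,   0.0135,
         0.    ]), 'tool_pos': array([ 0.2073, -0.6156,  0.3019]), 'ee_rot': array([ 0.9868,  0.1617, -0.0002, -0.0008]), 'contact_force': array([-0.2033, -0.9983, -0.1675]), 'moment': array([ 0.0088, -0.0082, -0.0227]), 'gripper_force': 0.0, 'grip_width': 0.08789675657533265}
```

View pics/scene0.png

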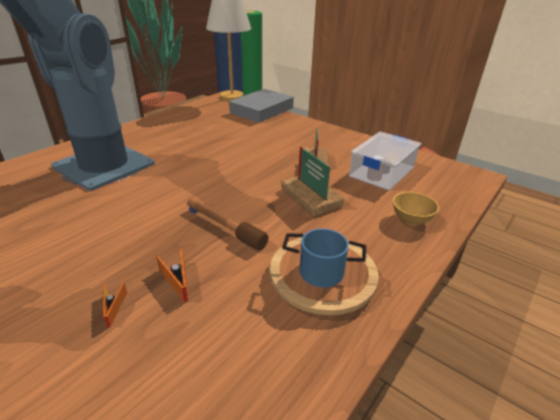

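View pics/top0.png

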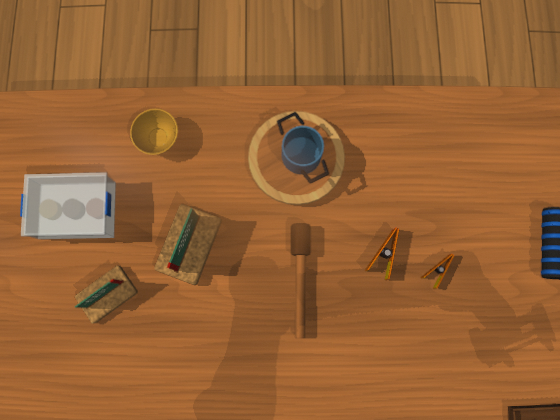

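The top view shows the big clip at (387,252), with its tips at (397,230) and tails at (369,268) and (389,277). The small look-alike is at (437,268). The big stand is at (188,245), and its red edge is near (174,268). The scene view shows the big clip at (175,275) and the card's red edge at (301,165).

Run:
```python
from h import *
np.set_printoptions(precision=4,suppress=True)
S={n:pickle.load(open(f'pics/{n}0.pkl','rb')) for n in('scene','top')}
box={'scene':{'clip':(150,245,195,305),'card':(285,135,335,200)},'top':{'clip':(360,222,405,285),'card':(160,200,222,285)}}
for n,s in S.items():
    hsv=cv2.cvtColor(s['image'],cv2.COLOR_RGB2HSV)
    def m(b,lo,hi):
        k=cv2.inRange(hsv,lo,hi);z=np.zeros_like(k);x0,y0,x1,y1=box[n][b];z[y0:y1,x0:x1]=k[y0:y1,x0:x1];v,u=np.nonzero(z);return np.c_[u,v]
    for name,b,lo,hi in [('orange','clip',(4,200,130),(22,255,255)),('yellow','clip',(22,150,100),(35,255,255)),('black','clip',(0,0,0),(180,130,70)),('pin','clip',(0,0,90),(180,60,255)),('red','card',(0,170,50),(5,255,255)),('red2','card',(172,150,50),(180,255,255)),('green','card',(60,60,20),(100,255,200))]:
        p=m(b,lo,hi)
        if len(p)<3: print(n,name,len(p));continue
        P=pts(s,p);print(n,name,len(p),'pxmean',p.mean(0),'min',p.min(0),'max',p.max(0),'P',np.median(P,0),'z5-95',np.percentile(P[:,2],[5,50,95]))
    for b in('clip','card'):
        x0,y0,x1,y1=box[n][b];c=s['image'][y0-5:y1+5,x0-5:x1+5,::-1];c=cv2.resize(c,None,fx=7 if n=='scene' else 6,fy=7 if n=='scene' else 6,interpolation=cv2.INTER_CUBIC);S[n].setdefault('crops',[]).append(cv2.copyMakeBorder(c,0,600,0,600,cv2.BORDER_CONSTANT)[:570,:390])
cv2.imwrite('pics/c_top.png',np.hstack(S['top']['crops']))
```

```text
scene orange 165 pxmean [173.0485 278.4121] min [159 261] max [184 298] P [ 0.5774 -0.2001  0.0351] z5-95 [0.0146 0.0351 0.0405]
scene yellow 0
scene black 69 pxmean [177.6812 273.5217] min [172 268] max [181 281] P [ 0.5695 -0.1827  0.0311] z5-95 [0.0122 0.0311 0.0402]
scene pin 30 pxmean [174.8667 266.9   ] min [171 265] max [178 269] P [ 0.5611 -0.1823  0.041 ] z5-95 [0.0391 0.041  0.0427]
scene red 17 pxmean [299.4118 164.1765] min [299 148] max [301 174] P [0.5282 0.2777 0.0696] z5-95 [0.047  0.0696 0.1131]
scene red2 0
scene green 583 pxmean [314.6295 174.5935] min [302 150] max [328 197] P [0.597  0.2521 0.0688] z5-95 [0.0375 0.0688 0.1217]
top orange 238 pxmean [387.3109 252.2899] min [365 227] max [398 279] P [ 0.56   -0.1885  0.0388] z5-95 [0.011  0.0388 0.0434]
top yellow 42 pxmean [387.4048 269.5476] min [385 261] max [390 278] P [ 0.5254 -0.185   0.0202] z5-95 [0.0068 0.0202 0.0325]
top black 49 pxmean [385.4082 252.9796] min [381 248] max [391 258] P [ 0.5603 -0.1773  0.038 ] z5-95 [0.0161 0.038  0.0435]
top pin 31 pxmean [387.1613 252.1613] min [382 250] max [390 255] P [ 0.5621 -0.1819  0.0423] z5-95 [0.0371 0.0423 0.0462]
top red 50 pxmean [172.64 266.12] min [168 262] max [178 270] P [0.5305 0.2769 0.0914] z5-95 [0.0423 0.0914 0.1263]
top red2 1
top green 225 pxmean [178.3156 250.4622] min [170 221] max [186 265] P [0.5585 0.2665 0.1026] z5-95 [0.0429 0.1026 0.1268]
```

View pics/c_top.png

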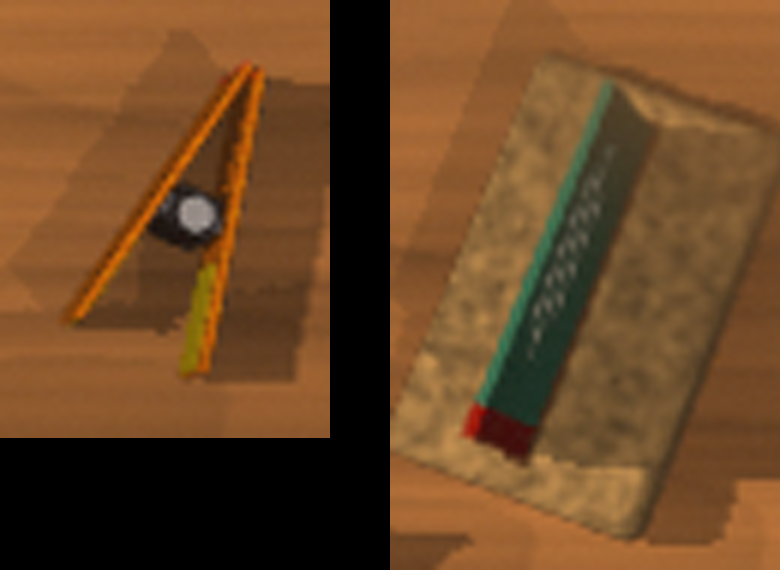

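The clip crop has its tips at (397,228), tail ends at (367,270) and (389,279), and the pin at (387.5,252). In the card crop the top edge runs from (168,268) at the red end to (191.5,208.5).

Run:
```python
from h import *
np.set_printoptions(precision=4,suppress=True)
t=pickle.load(open('pics/top0.pkl','rb'));s=pickle.load(open('pics/scene0.pkl','rb'))
c=plane(t,[[396.9,227.9],[366.5,270.2],[388.5,278.7],[387.3,252.2]],.04);print('clip',c)
tail=(c[1]+c[2])/2;d=c[0]-tail;yaw=np.arctan2(d[1],d[0]);print('len',np.linalg.norm(d),'yaw',yaw,'hinge est',tail+d*.5,'flare',np.linalg.norm(c[1]-c[2]))
for n,sn in(('pinscene',[174.9,266.9]),): print(n,plane(s,[sn],.041))
k=plane(t,[[168.1,267.7],[191.5,208.5]],.125);d=k[1]-k[0];print('cardtop',k,np.linalg.norm(d),np.arctan2(d[1],d[0]))
for nm,S,b in(('top',t,(160,200,222,285)),('scene',s,(285,135,335,200))):
    hsv=cv2.cvtColor(S['image'],cv2.COLOR_RGB2HSV)
    k=cv2.inRange(hsv,(60,60,20),(100,255,200))|cv2.inRange(hsv,(0,170,50),(5,255,255));z=np.zeros_like(k);z[b[1]:b[3],b[0]:b[2]]=k[b[1]:b[3],b[0]:b[2]]
    v,u=np.nonzero(z);P=pts(S,np.c_[u,v]);P=P[(P[:,2]>.035)&(P[:,2]<.128)]
    vx,vy,x,y=cv2.fitLine(P[:,:2].astype(np.float32),cv2.DIST_HUBER,0,.001,.001).ravel()
    if vx<0:vx,vy=-vx,-vy
    a=(P[:,:2]-[x,y])@[vx,vy];lo,hi=np.percentile(a,[1,99]);print(nm,len(P),'dir',np.arctan2(vy,vx),'ends',[x+lo*vx,y+lo*vy],[x+hi*vx,y+hi*vy],hi-lo)
    if nm=='top':
        k=cv2.inRange(hsv,(8,60,60),(30,190,230))
x=manip.get_state();from scipy.spatial.transform import Rotation as R
print(R.from_quat(x['ee_rot']).as_matrix())
```

```text
clip [[ 0.6155 -0.2054  0.04  ]
 [ 0.5231 -0.1351  0.04  ]
 [ 0.5042 -0.1825  0.04  ]
 [ 0.5619 -0.182   0.04  ]]
len 0.11198389456538993 yaw -0.4297048758744984 hinge est [ 0.5645 -0.1821  0.04  ] flare 0.05112502622331599
pinscene [[ 0.5614 -0.1819  0.041 ]]
cardtop [[0.5248 0.2795 0.125 ]
 [0.6461 0.2341 0.125 ]] 0.129518875243419 -0.3583690711072
top 265 dir -0.3468426 ends [np.float64(0.5263718405353994), np.float64(0.2781084296711372)] [np.float64(0.6147770296986287), np.float64(0.24615397909293432)] 0.09400299934576314
scene 590 dir -0.36338884 ends [np.float64(0.5283625587208356), np.float64(0.27812234556579724)] [np.float64(0.6428910413561874), np.float64(0.23456981917239653)] 0.12252998103548117
[[ 0.9477  0.3192 -0.0006]
 [ 0.3192 -0.9477  0.0014]
 [-0.0001 -0.0016 -1.    ]]
```

Call:
{"method": "move_arm", "body": {
  "steps": [
    [0,0,0,0,0.187],
    [0,0,0,0,0.187],
    [0,0,0,0,0.187],
    [0,0,0,0,0.187],
    [0,1,-5,0,0],
    [0,1,-5,0,0],
    [0,1,-5,0,0],
    [0,1,-5,0,0],
    [0,1,-5,0,0],
    [0,1,-5,0,0],
    [0,1,-5,0,0],
    [0,1,-5,0,0]
  ]
}}

```text
time_s: 1.6
tool_pos: [0.4452, -0.2826, 0.3026]
ee_rot: [0.978, -0.21, -0.0, 0.0]
contact_force: [0.5, -1.6, -0.0]
grip_width: 0.0881
gripper_force: 0.0
```

```bash
cat > go.py <<'E'
import sys;from h import *
from scipy.spatial.transform import Rotation as R
np.set_printoptions(precision=4,suppress=True)
x=manip.get_state();M=R.from_quat(x['ee_rot']).as_matrix();tx,ty,yaw=map(float,sys.argv[1:4]);tz=float(sys.argv[4])
g=x['tool_pos']+M@[0,0,.045];c=np.arctan2(M[1,0],M[0,0])
print('t',x['time_s'],'grasp',g,'yaw',c,'tilt',M[:,2],'q7',x['q'][6],'w',x['grip_width'],x['gripper_force'],'F',x['contact_force'])
Z=np.diag([1,-1,-1.])
T=R.from_euler('z',yaw).as_matrix()@Z
print('turn',-(yaw-c),'shift cm after turn',100*T.T@(np.array([tx,ty,tz])-g))
E
python3 go.py .528 -.166 -.43 .1
```

```text
t 1.6 grasp [ 0.4452 -0.2826  0.2576] yaw -0.4231870587720677 tilt [-0.0003  0.0001 -1.    ] q7 -1.50090520861193 w 0.08806716329870877 0.0 F [ 0.4639 -1.5675 -0.0482]
turn 0.006812941227932301 shift cm after turn [  2.6625 -14.0504  15.7555]
```

Call:
{"method": "move_arm", "body": {
  "steps": [
    [0,0.9,-4.7,4,0.007],
    [0,0.9,-4.7,4,0],
    [0,0.86,-4.65,4,0],
    [0,0,0,3.5,0],
    [0,0,0,0,0],
    [0,0,0,0,0]
  ]
}}

```text
time_s: 2.35
tool_pos: [0.5273, -0.1683, 0.1487]
ee_rot: [0.977, -0.214, 0.0, 0.0]
contact_force: [-0.2, -0.7, -0.3]
grip_width: 0.0887
gripper_force: 0.0
```

```bash
python3 go.py .528 -.166 -.43 .024; python3 -c "
from h import *
a=snap('scene','s1')['image'][215:325,80:240,::-1];b=snap('top','t1')['image'][210:320,320:480,::-1]
cv2.imwrite('pics/c1.png',np.hstack([cv2.resize(i,(400,275),interpolation=2) for i in(a,b)]))"
```

```text
t 2.35 grasp [ 0.5273 -0.1684  0.1037] yaw -0.4315016281740659 tilt [ 0.0008 -0.0007 -1.    ] q7 -1.7818227143328964 w 0.08867350591159484 0.0 F [-0.2254 -0.6822 -0.3355]
turn -0.0015016281740659054 shift cm after turn [-0.0377 -0.2429  7.973 ]
```

View pics/c1.png

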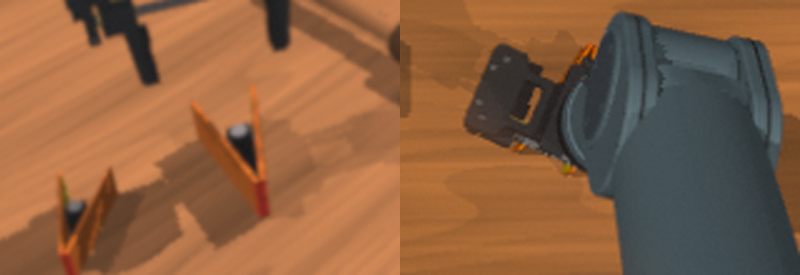

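The left view shows the open fingers above the tails of the big clip, and both sides have room. Going down.

Call:
{"method": "move_arm", "body": {
  "steps": [
    [0,0,-0.2,2.5,0],
    [0,0,0,2.5,0],
    [0,0,0,2,0],
    [0,0,0,0.9,0],
    [0,0,0,0,0],
    [0,0,0,0,0]
  ]
}}

```text
time_s: 3.2
tool_pos: [0.5285, -0.1658, 0.0694]
ee_rot: [0.977, -0.214, 0.001, 0.0]
contact_force: [0.1, -0.9, 0.4]
grip_width: 0.0882
gripper_force: 0.0
```

```bash
python3 go.py .528 -.166 -.43 .024; python3 -c "
from h import *
a=snap('scene','s2')['image'][215:325,80:240,::-1]
cv2.imwrite('pics/c2.png',cv2.resize(a,(640,440),interpolation=2))"
```

```text
t 3.2 grasp [ 0.5285 -0.1658  0.0244] yaw -0.43034105102244374 tilt [ 0.0012 -0.0003 -1.    ] q7 -1.7889342677798328 w 0.08821966497026726 0.0 F [ 0.0962 -0.9473  0.3746]
turn -0.0003410510224437502 shift cm after turn [-0.04    0.0434  0.0431]
```

View pics/c2.png

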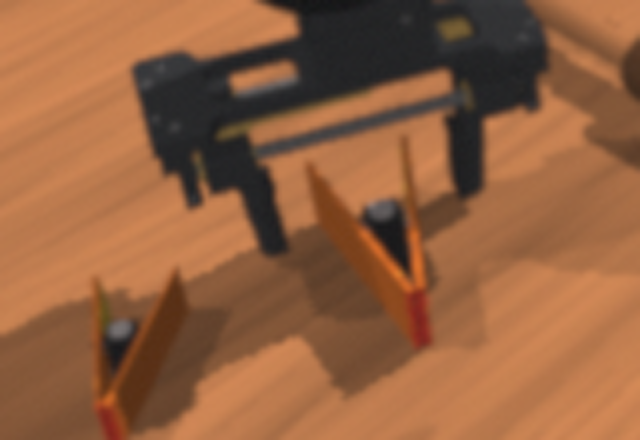

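The fingers (tips at (275,250) and (468,190)) straddle the tails (at (310,165) and (405,140)). Closing.

Call:
{"method": "move_arm", "body": {
  "steps": [
    [1,0,0,0,0],
    [1,0,0,0,0],
    [1,0,0,0,0],
    [1,0,0,0,0],
    [1,0,0,0,0],
    [1,0,0,0,0],
    [1,0,0,0,0],
    [1,0,0,0,0]
  ]
}}

```text
time_s: 4.25
tool_pos: [0.5278, -0.1655, 0.0687]
ee_rot: [0.977, -0.213, -0.0, 0.0]
contact_force: [-1.9, -0.4, 2.9]
grip_width: 0.0299
gripper_force: 30.0
```

```bash
python3 go.py .528 -.166 -.43 .024; python3 -c "
from h import *
a=snap('scene','s3')['image'][215:325,80:240,::-1]
cv2.imwrite('pics/c3.png',cv2.resize(a,(640,440),interpolation=2))"
```

```text
t 4.25 grasp [ 0.5278 -0.1655  0.0237] yaw -0.4301168850545847 tilt [-0.0004  0.0001 -1.    ] q7 -1.7889201194936566 w 0.029936631265081892 30.000498625449836 F [-1.9387 -0.3748  2.9156]
turn -0.00011688505458468113 shift cm after turn [ 0.042   0.0378 -0.0267]
```

View pics/c3.png

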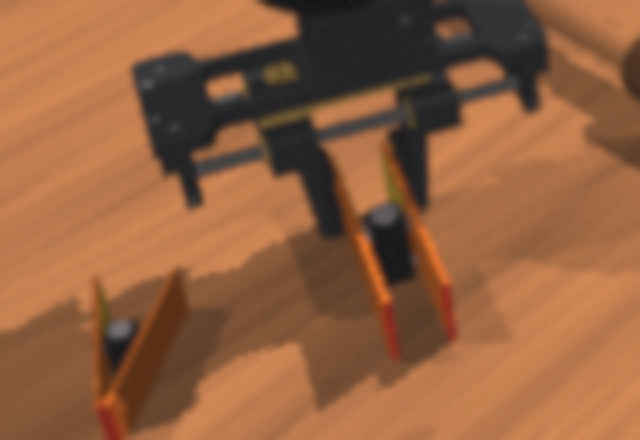

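The clip now gapes as a parallel channel, with red tips at (393,345) and (448,325). Grip width is 30 mm. Lifting.

Call:
{"method": "move_arm", "body": {
  "steps": [
    [1,0,0,-1,0],
    [1,0,0,-2,0],
    [1,0,0,-3,0],
    [1,0,0,-3,0],
    [1,0,0,-3,0],
    [1,0,0,-2,0],
    [1,0,0,0,0],
    [1,0,0,0,0],
    [1,0,0,0,0]
  ]
}}

```text
time_s: 5.42
tool_pos: [0.5274, -0.1654, 0.2078]
ee_rot: [0.977, -0.213, -0.001, -0.0]
contact_force: [-0.1, -0.3, -0.9]
grip_width: 0.0299
gripper_force: 30.0
```

```bash
python3 - <<'E'
from h import *
from scipy.spatial.transform import Rotation as R
np.set_printoptions(precision=4,suppress=True)
s=snap('scene','s4');x=manip.get_state();M=R.from_quat(x['ee_rot']).as_matrix();g=x['tool_pos']+M@[0,0,.045]
hsv=cv2.cvtColor(s['image'],cv2.COLOR_RGB2HSV)
v,u=np.mgrid[150:300,120:260].reshape(2,-1)
def loc(P): return (P-g)@M*1000
for n,lo,hi in(('pin',(0,0,90),(180,60,255)),('orange',(4,200,130),(22,255,255)),('red',(0,200,80),(4,255,255))):
    k=cv2.inRange(hsv,lo,hi)[v,u]>0;P=pts(s,np.c_[u,v][k]);L=loc(P);j=(abs(L[:,2])<45)&(abs(L[:,1])<45)&(L[:,0]>-30)&(L[:,0]<115);L=L[j];print(n,len(L),'pct5/50/95',np.percentile(L,[2,5,50,95,98],axis=0).tolist() if len(L) else '')
cv2.imwrite('pics/c4.png',cv2.resize(s['image'][150:290,110:290,::-1],(720,560),interpolation=2))
E
python3 go.py 0.38 0.333 -.36 .16
```

```text
pin 12 pct5/50/95 [[36.27340451055602, -2.985100440575373, -18.664124451534963], [36.53813806847049, -2.58690737531794, -18.49901058048563], [41.71376206825008, 0.6473339583548573, -17.380014550569285], [44.41116598286094, 4.612060530538004, -16.221553839043256], [44.533196220390884, 4.98764882207714, -15.889234123371766]]
orange 103 pct5/50/95 [[51.27956855223529, -12.78675662618724, -17.002007640708033], [56.4350985605936, -12.518865726462034, -16.715764550720856], [82.78153993424327, 13.836203440565443, -14.763144236539418], [98.94855381014467, 16.97845650703509, 1.668875411503675], [99.79191615151495, 17.00504493337362, 4.8482877450596105]]
red 2 pct5/50/95 [[97.46197305619108, -12.405036738701478, -10.780654919929063], [97.49814808889403, -12.404576658838605, -10.693136223543252], [98.04077357943814, -12.397675460895524, -9.380355777756101], [98.58339906998224, -12.39077426295244, -8.067575331968952], [98.61957410268518, -12.390314183089568, -7.980056635583141]]
t 5.475 grasp [ 0.5274 -0.1654  0.1628] yaw -0.4301554644084279 tilt [-0.0017  0.0004 -1.    ] q7 -1.7830118772616397 w 0.029729167303627315 29.999743541702628 F [-0.1384  0.3683 -0.2831]
turn -0.0701554644084279 shift cm after turn [-31.3467 -41.4504   0.2833]
```

View pics/c4.png

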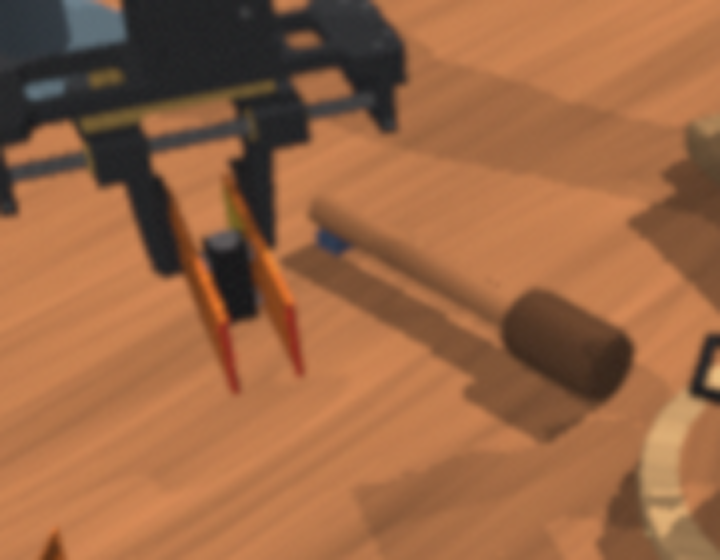

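The clip is level in the fingers. The spine is about 2.5 mm farther ahead than nominal and centred sideways, so the throat is about 48.5 mm ahead of the grasp. Moving to the stand-off, 37 mm short of the card.

Call:
{"method": "move_arm", "body": {
  "steps": [
    [1,0,0,0,-0.07],
    [1,-2.2,-3.2,0,0],
    [1,-2.7,-3.8,0,0],
    [1,-2.7,-3.8,0,0],
    [1,-2.7,-3.8,0,0],
    [1,-2.7,-3.8,0,0],
    [1,-2.7,-3.8,0,0],
    [1,-2.7,-3.8,0,0],
    [1,-2.7,-3.8,0,0],
    [1,-2.7,-3.8,0,0],
    [1,-2.7,-3.8,0,0],
    [1,-2.7,-3.8,0,0]
  ]
}}

```text
time_s: 6.98
tool_pos: [0.3994, 0.3241, 0.2082]
ee_rot: [0.984, -0.179, -0.0, 0.0]
contact_force: [0.4, 0.3, -0.7]
grip_width: 0.0299
gripper_force: 30.0
```

```bash
python3 go.py .399 .326 -.36 .081
```

```text
t 6.975 grasp [0.3993 0.3241 0.1632] yaw -0.36055966522942245 tilt [-0.0008 -0.0004 -1.    ] q7 -2.7480975176851423 w 0.029942102909943664 29.99942896189168 F [ 0.4251  0.3034 -0.6588]
turn -0.000559665229422468 shift cm after turn [-0.0988 -0.1704  8.2161]
```

Joint 7 is near its limit here. Easing forward unwinds it, so I'll come forward 1.5 cm while lowering.

Call:
{"method": "move_arm", "body": {
  "steps": [
    [1,1,0,0,0],
    [1,0.5,0,2,0],
    [1,0,0,2.5,0],
    [1,0,0,2.5,0],
    [1,0,0,1.2,0],
    [1,0,0,0,0],
    [1,0,0,0,0]
  ]
}}

```text
time_s: 7.85
tool_pos: [0.4145, 0.3178, 0.1274]
ee_rot: [0.984, -0.179, 0.0, -0.0]
contact_force: [0.2, 0.7, -1.0]
grip_width: 0.0297
gripper_force: 30.0
```

```bash
python3 go.py .480 .2955 -.36 .081
python3 - <<'E'
from h import *
from scipy.spatial.transform import Rotation as R
np.set_printoptions(precision=2,suppress=True)
s=snap('scene','s5');t=snap('top','t5');x=manip.get_state();M=R.from_quat(x['ee_rot']).as_matrix();g=x['tool_pos']+M@[0,0,.045]
hs=cv2.cvtColor(s['image'],cv2.COLOR_RGB2HSV);v,u=np.mgrid[110:215,240:345].reshape(2,-1)
for n,lo,hi in(('pin',(0,0,90),(180,60,255)),('orange',(4,200,110),(22,255,255)),('red',(0,170,50),(4,255,255)),('green',(60,60,20),(100,255,200))):
    k=cv2.inRange(hs,lo,hi)[v,u]>0;L=(pts(s,np.c_[u,v][k])-g)@M*1000;j=(abs(L[:,2])<60)&(abs(L[:,1])<30)&(L[:,0]>-30)&(L[:,0]<270);L=L[j];print(n,len(L),np.percentile(L,[2,50,98],axis=0) if len(L) else '')
a=cv2.resize(s['image'][100:220,230:360,::-1],(520,480),interpolation=2);b=cv2.resize(t['image'][200:320,150:220,::-1],(280,480),interpolation=2)
cv2.imwrite('pics/c5.png',np.hstack([a,b]))
E
```

```text
t 7.85 grasp [0.4145 0.3178 0.0824] yaw -0.36049201660041374 tilt [ 0.0009  0.0007 -1.    ] q7 -2.7243084612846955 w 0.029686158386702365 29.999764133244753 F [ 0.1519  0.737  -1.0437]
turn -0.0004920166004137583 shift cm after turn [ 6.9138 -0.2172  0.1395]
pin 174 [[149.85  -4.25 -34.48]
 [188.08  -2.58  -8.23]
 [222.57  -0.13  11.91]]
orange 60 [[ 46.49 -13.57 -16.25]
 [ 77.02  14.63  -4.98]
 [ 98.27  16.78  14.29]]
red 41 [[ 97.7  -13.66 -29.78]
 [117.57  -3.51   1.4 ]
 [123.79  -1.28  39.47]]
green 581 [[134.57  -4.65 -40.35]
 [193.59  -2.65  14.  ]
 [242.88  -0.78  47.18]]
```

View pics/c5.png

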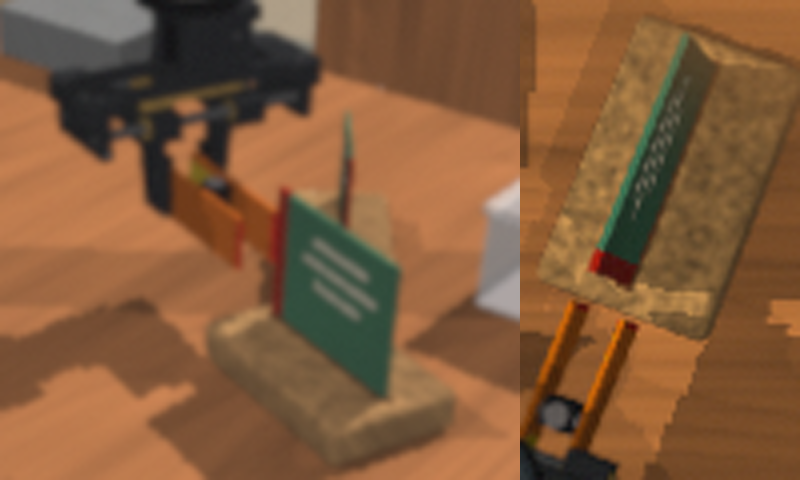

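The jaws sit 20 mm short of the red edge (edge at about (282,255) in the left crop). The card lies about 3.5 mm to tool −y, and the throat has about 68 mm to go. Shifting sideways and sliding on 5.5 cm.

Call:
{"method": "move_arm", "body": {
  "steps": [
    [1,0.3,-0.35,0,0],
    [1,0.7,0,0,0],
    [1,0.7,0,0,0],
    [1,0.7,0,0,0],
    [1,0.7,0,0,0],
    [1,0.7,0,0,0],
    [1,0.7,0,0,0],
    [1,0.6,0,0,0],
    [1,0.4,0,0,0],
    [1,0,0,0,0],
    [1,0,0,0,0],
    [1,0,0,0,0]
  ]
}}

```text
time_s: 9.45
tool_pos: [0.4664, 0.3017, 0.1267]
ee_rot: [0.984, -0.179, -0.0, 0.0]
contact_force: [-0.2, 0.2, -0.9]
grip_width: 0.03
gripper_force: 30.0
```

```bash
python3 go.py .480 .2955 -.36 .081
python3 - <<'E'
from h import *
s=snap('scene','s6');t=snap('top','t6')
a=cv2.resize(s['image'][115:205,250:340,::-1],(480,480),interpolation=2);b=cv2.resize(t['image'][220:300,150:200,::-1],(300,480),interpolation=2)
cv2.imwrite('pics/c6.png',np.hstack([a,b]))
E
```

```text
t 9.45 grasp [0.4663 0.3017 0.0817] yaw -0.35975143097450957 tilt [-0.0002  0.     -1.    ] q7 -2.637340392701369 w 0.03002007013685292 29.999774324242026 F [-0.1576  0.2032 -0.8636]
turn 0.00024856902549041937 shift cm after turn [1.4975 0.1028 0.0703]
```

View pics/c6.png

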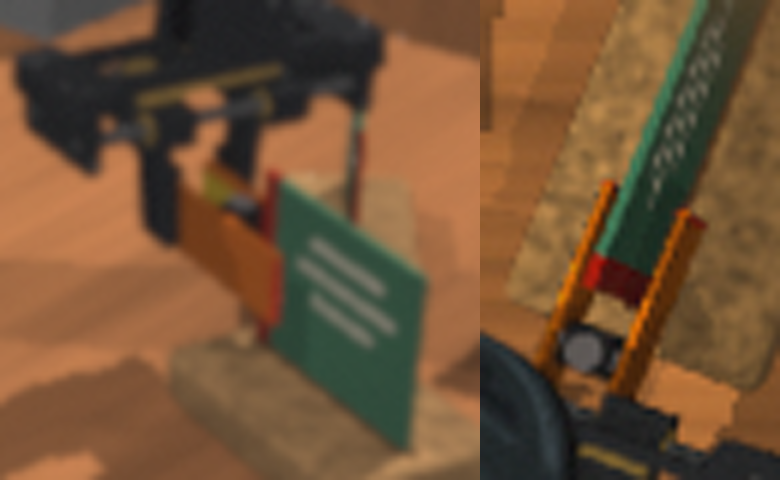

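The card now stands between the jaws, edge at (600,275) with the plates either side, and it is centred. About 13 mm are left, so I'll ease on in small steps.

Call:
{"method": "move_arm", "body": {
  "steps": [
    [1,0.2,0,0,0],
    [1,0.2,0,0,0],
    [1,0.2,0,0,0],
    [1,0.2,0,0,0],
    [1,0.1,0,0,0],
    [1,0.1,0,0,0],
    [1,0.1,0,0,0],
    [1,0,0,0,0],
    [1,0,0,0,0]
  ]
}}

```text
time_s: 10.68
tool_pos: [0.4769, 0.2977, 0.1267]
ee_rot: [0.984, -0.179, -0.0, 0.0]
contact_force: [0.6, -0.1, -1.6]
grip_width: 0.0301
gripper_force: 30.0
```

```bash
python3 go.py .480 .2955 -.36 .081
```

```text
t 10.675 grasp [0.4769 0.2977 0.0817] yaw -0.36013845001286804 tilt [-0.0001  0.     -1.    ] q7 -2.6203948022743178 w 0.030094794838019752 29.999777041375637 F [ 0.5958 -0.1461 -1.572 ]
turn -0.00013845001286805214 shift cm after turn [0.3712 0.0966 0.0708]
```

No contact yet. Continuing in 0.5 mm rows.

Call:
{"method": "move_arm", "body": {
  "steps": [
    [1,0.05,0,0,0],
    [1,0.05,0,0,0],
    [1,0.05,0,0,0],
    [1,0,0,0,0]
  ]
}}

```text
time_s: 11.18
tool_pos: [0.4778, 0.2974, 0.1266]
ee_rot: [0.984, -0.179, -0.0, 0.0]
contact_force: [-2.6, 0.3, -0.6]
grip_width: 0.0298
gripper_force: 30.0
```

Call:
{"method": "move_arm", "body": {
  "steps": [
    [1,0.05,0,0,0],
    [1,0.05,0,0,0],
    [1,0,0,0,0]
  ]
}}

```text
time_s: 11.55
tool_pos: [0.4779, 0.2973, 0.1265]
ee_rot: [0.984, -0.179, -0.001, 0.0]
contact_force: [-5.1, 1.0, 1.2]
grip_width: 0.0298
gripper_force: 30.0
```

```bash
python3 go.py .480 .2955 -.36 .081
python3 - <<'E'
from h import *
s=snap('scene','s7');t=snap('top','t7')
a=cv2.resize(s['image'][115:205,250:340,::-1],(480,480),interpolation=2);b=cv2.resize(t['image'][220:300,150:200,::-1],(300,480),interpolation=2)
cv2.imwrite('pics/c7.png',np.hstack([a,b]));print(manip.get_state()['contact_force'])
E
```

```text
t 11.55 grasp [0.4778 0.2973 0.0815] yaw -0.3592426685627537 tilt [-0.0023 -0.     -1.    ] q7 -2.6165657116432497 w 0.029792581137855653 30.000390994828194 F [-5.0513  1.017   1.1605]
turn 0.000757331437246267 shift cm after turn [0.2669 0.0953 0.0538]
[-5.72995051  2.05759447  1.75861684]
```

View pics/c7.png

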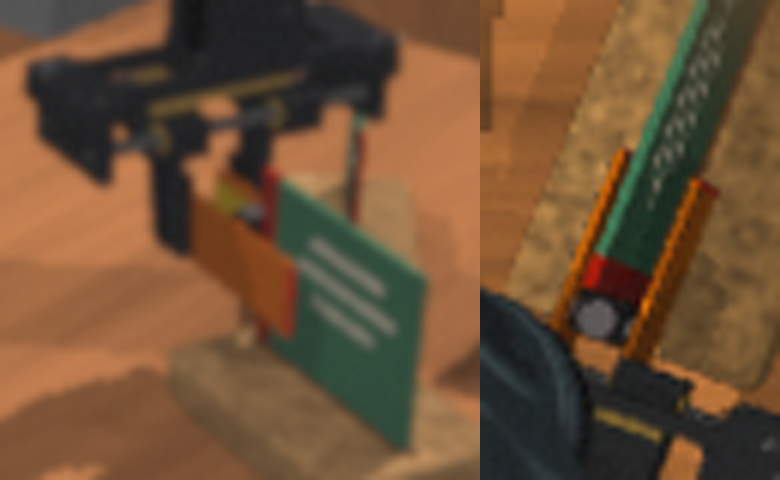

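The edge sits against the spine (spine at (600,315), red edge just ahead of it). The jaws are open and centred around the card, the block has not moved, and the push is a steady 5 to 6 N. Handing in.

```bash
python3 -c "
from cell import manip
print(manip.close_job())"
```

```text
the job is handed in; nothing more can be done
None
```

The job is handed in with the clip held wide open around the card's banded edge, which rests in the throat under a steady push of about 5–6 N; the block, pot and mallet were not visibly moved, and no pass/fail verdict came back.

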